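Snap the pump's hook spanner into its nest in the service tray

ROBOT

A 7-joint arm with a two-finger parallel gripper is mounted at the origin on the work surface. World frame = base frame: x ahead of the robot, y to its left, z up, the work surface at z = 0. Lengths are in m, angles in degrees, forces in N, time in s.
With the tool pointing down it reaches from about 0.35 to 0.775 m from the base axis. Payload 3.1 kg.
Tool frame: the origin (TCP) lies midway between the tips of the shut fingers; the grasp point (between the pads) lies 19 mm behind it; z points along the fingers, y is the line along which they close (so a half turn about z gives the same grasp; the last joint's range is limited). The gripper opens to 85 mm and grips with 20 to 120 N. Pads are 22 mm wide; open, the fingers measure 114 mm over their backs; the gripper's body (76 mm by 85 mm) begins 54 mm behind the grasp point. The pads swing forward as they close: fully open they stand 13 mm farther back than shut.
Start: joints at [-71.488, 17.813, 0.802, 86.603, -0.252, 75.585, -1.558], TCP at [0.196, 0.514, 0.231] pointing down, gripper open.
Joint ranges: [-154.91, 154.91], [-16.99, 109.72], [-72.82, 74.43], [7.12, 147.25], [-82.49, 262.49], [11.32, 116.49], [-174.64, 174.64]. Speed limits (degrees/s): [159.86, 159.86, 180, 180, 180, 180, 180].

INTERFACE

Orientations are given as [roll, pitch, yaw] about the fixed x, y, z axes, in that order (R = Rz(yaw) Ry(pitch) Rx(roll)).
In Python, from workcell import env, camera, ticket, finder gives the robot as it stands. The module is installed in compiled form; this text tells all that it offers.
- The arm moves only by the tool move_arm, never from a script. Its argument "motion" is a list of rows, each a list of 3 entries, a list of its own where there are three numbers: the turn, a rotation vector about the tool's x, y, z in degrees, then the shift along the tool's x, y, z in cm, then the opening, from -1 (shut) to 1 (fully open), so that 0 is half open. A call has 1 to 12 rows; each row is the pose to reach, as a shift and turn from the pose commanded when the call began, along the tool's axes at that moment; what a row does not reach only later rows make up. A row lasts 1/10 s, in which the tool goes at most 50 mm and 8.59 degrees, less where a joint would pass 70% of its speed; a pose out of reach is approached as far as the arm can. A call with a gripper value outside its range is refused whole. The fingers move at their own pace and stop on an object; "grip_force" is the grip in N (left out, the last holds). Time passes only in rows, so rows that repeat a pose let the fingers close. It gives the time, the measured TCP pose, the force, the opening and the grip force at its end, in the units of the state.
- env.get_state(): the state, without advancing time (a new reading comes with each control period).
- camera(name): name is "side" or "top"; returns a dict with "img" (400x640x3 uint8, red, green, blue), "K" (3x3 intrinsics, pixels), "cam_to_world" (4x4, takes a point from camera to world coordinates). Camera axes: x right, y up, looking along -z (the intrinsics and any distortion apply to the point x, -y, -z); pixel columns grow to the right and rows downward; lengths in m; the calibration is good to about 2 mm. A picture is of the moment at which its call begins. There is no depth.
- ticket.job_done(): hands the job in; it is judged then, once.
Trained networks look in a picture, given as the dict that the camera call returned (one of the last four; its "shot" number tells which), for a name from the list of things; names that differ only in an ending like _2 or _b are one class to them, and where a whole thing is asked for, a point or a joint stands for the part that bears it (a point fixed in the world has none). Each returns a list of dicts, best first, with "p" (0 to 1); they miss things now and then, are a little off and sometimes report something else, mostly with a low value. They report only what shows in the picture. A call takes as long as a camera call. They do not tell look-alikes from the thing itself.
- finder.search_frame(name, picture): "location" ([column, row] as shares, 0 to 1, of the picture: columns of its width, rows of its height, amid what is visible of it).
The state is a dict: "clock": time; "joint_pos": joint angles; "joint_vel": joint speeds; "tau": joint torques, N m; "tool_pos": TCP position; "tcp_rot": TCP orientation; "contact_force": force on the tool from outside, world axes, zero at the start; "wrist_torque": the same for the moment, N m; "finger_gap": finger opening in m; "grasp_force": force on a finger pad.
Only numpy, scipy, OpenCV 4.12 (cv2) and the standard library are available. Lean on these libraries where they do the work, as an engineer would, in place of code of your own. Each camera call takes 0.05 s, during which the arm holds its last target. There are 200 camera calls.

TASK

Put the loose hook spanner into the nest of the grey tray whose cutout matches its outline (the other is the mirror image), rib up: nose first under the fixed lip, then press the tail down until the sprung catch snaps shut over it and it lies flat on the nest's floor. The blue insert may be clamped a few millimetres off its plate's middle, so feel for the cutout; press, do not hammer or force, and leave the other things on the bench where they are.

Things in the scene. Friction and masses are not known exactly. Their poses are not given: they have to be found in the camera images.
- spanner: Loose flat aluminium hook spanner, J-shaped in plan, 170 x 57 mm, 12 mm thick, 0.28 kg, with an upright black rib to grip. Origin: underside, on the handle's middle line, halfway along. +x to the nose (hook end), +y to the hook's side, +z up. Handle: x -85 to +55, y -12 to +12 mm. Head: x +55 to +85, y -12 to +45. Hook tip: x +38 to +55, y +31 to +45. Starts flat on the bench, rib up, any yaw.
- nose (a point): Point of the spanner's underside at the middle line, nose end (x +85 mm). Same axes as the spanner.
- tail (a point): Point of the spanner's underside at the middle line, tail end (x -85 mm). Same axes as the spanner.
- rib_top (a point): Middle of the rib's flat top, at x -30, z +44 mm in the spanner's frame. The rib is 70 mm long (x -65 to +5), 16 mm wide (y -8 to +8), and stands from 12 to 44 mm above the underside. Home, its top is 22 mm above the nest's top face.
- nest: Fixed base plate (236 x 112 x 3 mm) of the matching nest, on a grey tray plate (260 x 250 x 5 mm, yaw -0.35 to 0.35). Origin: centre of underside; +x to the lip (nose) end, away from the robot. On it a blue insert, 208 x 90 mm, top face 35 mm above the bench, cutout 22 mm deep, hook pocket on the +y side. The insert is clamped up to 4 mm along x and 9 mm along y off nominal; this is not measured: feel or look.
- nest_seat (a point): Nominal home of the spanner's origin, 13 mm above the bench on the cutout's white floor, axes along the spanner's; true home is off by the insert's unmeasured shift (4 mm in x, 9 mm in y at most). Unshifted: channel x -86.5 to +86.5, y -13.5 to +13.5 mm (1.5 mm play each side); hook pocket x +19 to +86.5, out to y +46.5, less a tongue x +19 to +36, y +13.5 to +28.5 inside the hook.
- nest_nose_end (a point): Nominal home of point nose: x +85 mm from nest_seat. Here a fixed lip of the insert overhangs the cutout (x +78.5 to +86.5), from 15.5 mm above the floor to the top face, over its whole width. So the spanner cannot go down level: nose down first, tilted about 0.15 rad, 9 to 17 mm back (tail over the 17.5 mm tail wall), then forwards until it stops, then tail down.
- nest_catch (a joint): Sprung steel wedge, 18 mm wide, in the middle of the tail wall. 0 = fully out (shut); grows to 0.009 m as it is pushed back. At 0 it reaches 4.5 mm over the cutout, its top sloping from the top face down to its point 15.5 mm above the floor. The tail rides down the slope: pressing the rear of the rib's top with about 8 to 15 N drives it past, and the wedge springs back over it.
- other_nest: The second nest, mirror image of the first (hook pocket on the -y side), empty, same size, to the left or the right of the first; not for this spanner. Origin: centre of its base plate's underside.
- beaker: Bystander: glass beaker, 52 mm wide, 70 mm high; origin at its underside.
- reagent: Bystander: amber bottle with blue cap, 68 mm wide, 140 mm high; origin at its underside.
- jar: Bystander: white jar, 60 mm wide, 70 mm high; origin at its underside.
- timer: Bystander: small white timer lying flat, 60 x 65 mm, 22 mm high; origin at its underside.
- notebook: Bystander: grey notebook lying flat, 150 x 110 mm, 14 mm thick; origin at its underside.
There are look-alikes about, which are no part of the job. What is shaped like the spanner but red or yellow is not meant.

How it is judged:
By the outcome, as a careful person would: the job done as asked, in the order asked, and still so for the second after the job is handed in, with the robot touching nothing.
It also fails if it takes over 72 s, if anything falls off the work surface, if the arm or the gripper's body presses on something with over 40 N, if the wrist force passes 120 N, or if a joint passes its speed limit or range.

## Working session

There is one attempt and no reset: what is moved stays moved. The work goes in short steps, Python scripts to look and compute and a tool call to move; the robot and the scene stay as the last step left them, time stands still between calls to the robot, and variables do not carry over. Pictures are saved under pics/ and viewed, at most 10 in all, crops included, and the job is handed in when it is done.

Besides the shell and the picture viewer there is one more tool, called after "Request:" in YAML: its name, and indented under it one key for each argument. move_arm: Moves the arm, as the interface text tells. Its arguments: {"type":"object","properties":{"motion":{"type":"array","items":{"type":"array"}},"grip_force":{"type":"number"}},"required":["motion"]}

```bash
mkdir -p pics
cat > h.py <<'E'
import numpy as np, cv2
from workcell import env, camera, ticket, finder
def shot(n,f):
    c=camera(n); cv2.imwrite(f'pics/{f}.png',c['img'][:,:,::-1]); return c
def ray(c,u,v):
    K=c['K'];T=c['cam_to_world']
    d=np.linalg.inv(K)@[u,v,1]; d=np.array([d[0],-d[1],-d[2]])
    return T[:3,3],T[:3,:3]@d
def at(c,u,v,z):
    o,d=ray(c,u,v); return o+d*(z-o[2])/d[2]
def proj(c,P):
    T=c['cam_to_world'];p=(np.atleast_2d(P)-T[:3,3])@T[:3,:3]
    q=(c['K']@np.c_[p[:,0],-p[:,1],-p[:,2]].T).T
    return q[:,:2]/q[:,2:]
E
python3 - <<'E'
from h import *
for n in ('top','side'):
    c=shot(n,n+'0'); print(n,c.keys(),c['K'].tolist(),c['cam_to_world'].round(3).tolist())
    for k in ('spanner','rib_top','nose','tail','nest','nest_seat','nest_catch','other_nest'):
        for r in finder.search_frame(k,c)[:4]:
            l=r['location'];u,v=l[0]*640,l[1]*400
            print(k,round(r['p'],2),round(u),round(v),at(c,u,v,0.03).round(3))
s=env.get_state();print(s)
E
```

```text
top dict_keys(['img', 'K', 'cam_to_world', 'shot']) [[476.21617716518705, 0.0, 323.50123416455887], [0.0, 476.21617716518705, 203.48325807682258], [0.0, 0.0, 1.0]] [[0.016, 0.991, -0.132, 0.309], [-1.0, 0.014, -0.02, 0.029], [-0.018, 0.133, 0.991, 1.442], [0.0, 0.0, 0.0, 1.0]]
spanner 0.93 414 180 [ 0.573 -0.214  0.03 ]
spanner 0.92 415 227 [ 0.431 -0.216  0.03 ]
spanner 0.84 292 266 [0.312 0.146 0.03 ]
spanner 0.7 461 303 [ 0.212 -0.344  0.03 ]
rib_top 0.93 411 222 [ 0.447 -0.204  0.03 ]
rib_top 0.87 415 183 [ 0.564 -0.216  0.03 ]
rib_top 0.81 292 269 [0.302 0.148 0.03 ]
rib_top 0.62 459 305 [ 0.207 -0.339  0.03 ]
nose 0.91 293 271 [0.297 0.146 0.03 ]
nose 0.86 417 225 [ 0.437 -0.221  0.03 ]
nose 0.74 413 181 [ 0.569 -0.21   0.03 ]
nose 0.55 461 304 [ 0.209 -0.344  0.03 ]
tail 0.81 461 305 [ 0.208 -0.346  0.03 ]
tail 0.74 415 227 [ 0.433 -0.216  0.03 ]
tail 0.57 411 179 [ 0.576 -0.205  0.03 ]
tail 0.3 205 262 [0.318 0.406 0.03 ]
nest 0.62 285 168 [0.606 0.177 0.03 ]
nest 0.48 415 181 [ 0.569 -0.215  0.03 ]
nest_seat 0.8 288 169 [0.602 0.168 0.03 ]
other_nest 0.8 246 173 [0.588 0.293
[... 1102 characters left out ...]
9, 'joint_pos': array([-71.48752259,  17.81007851,   0.80256695,  86.60354724,
        -0.25203721,  75.58595048,  -1.558275  ]), 'joint_vel': array([-0.04163793, -0.03936647, -0.01989863,  0.0971475 , -0.01727196,
       -0.09364762,  0.01232872]), 'tau': array([-4.72056126e-04, -3.79793680e+01,  1.45608396e-01, -2.30866081e+01,
        1.20959253e-02,  1.68352184e-03, -2.15666427e-05]), 'tool_pos': array([0.19619629, 0.51381642, 0.23132744]), 'tcp_rot': array([1.79997768e+02, 1.30189574e-03, 1.59102409e+02]), 'contact_force': array([-0.39187681,  0.34768722, -0.39407534]), 'wrist_torque': array([-0.06540484,  0.04063365, -0.05326948]), 'grasp_force': 0.0, 'finger_gap': 0.08545621165075128}
```

View pics/top0.png

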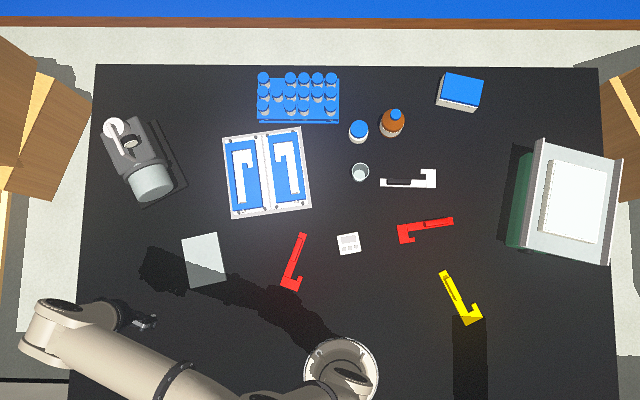

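View pics/side0.png

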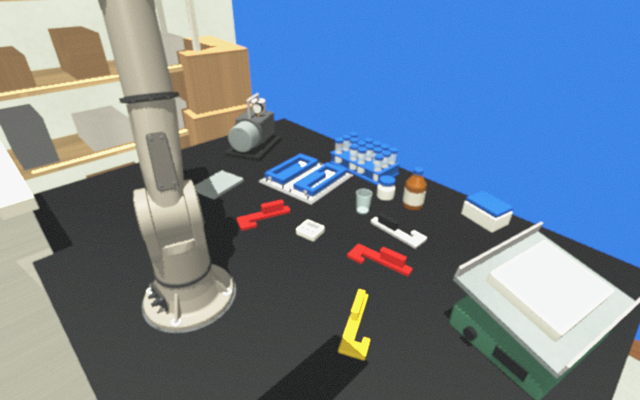

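The top view shows the silver spanner at about (408,180), nose to the right and hook up. The two nests are at (245,174) and (287,168). I'll zoom in on both.

Run:
```python
from h import *
a=cv2.imread('pics/top0.png')
x=cv2.resize(a[120:225,215:320],(600,600),interpolation=cv2.INTER_CUBIC)[:, :]
y=cv2.resize(a[160:200,370:445],(750,400),interpolation=cv2.INTER_CUBIC)
cv2.imwrite('pics/z1.png',cv2.resize(x,(420,420)))
z=np.zeros((600,800,3),np.uint8); z[:400,:400]=cv2.resize(x,(400,400)); z[:213,400:]=cv2.resize(y,(400,213))
b=cv2.imread('pics/side0.png'); z[213:420,400:]=cv2.resize(b[148:205,255:365],(400,207),interpolation=cv2.INTER_CUBIC)
z[420:600,400:]=cv2.resize(b[205:250,365:435],(400,180),interpolation=cv2.INTER_CUBIC)
cv2.imwrite('pics/z.png',z)
```

```text
(no output)
```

View pics/z.png

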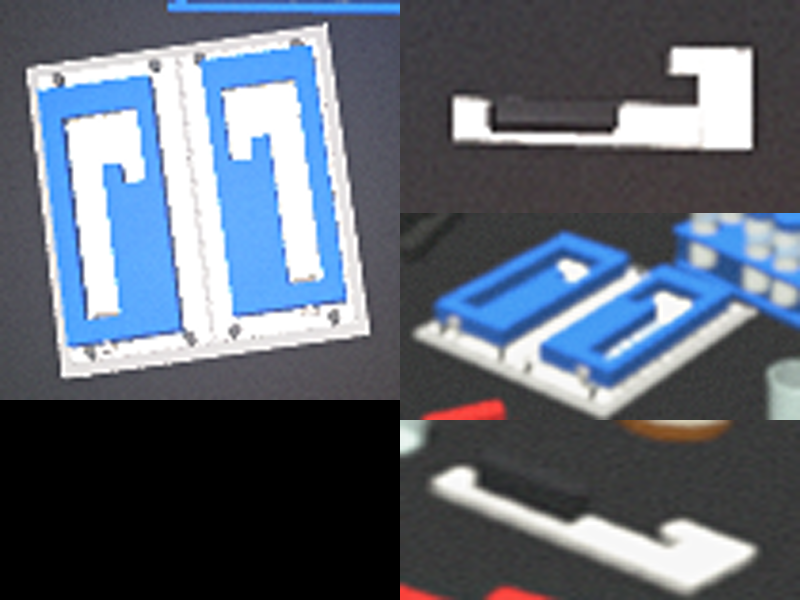

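```bash
cat > fit.py <<'E'
from h import *
from scipy.optimize import minimize
S=8
CH=np.array([[-86.5,-13.5],[86.5,-13.5],[86.5,46.5],[19,46.5],[19,28.5],[36,28.5],[36,13.5],[-86.5,13.5]])/1e3
OP=CH.copy(); OP[1:3,0]=.0785; OP[[0,7],0]=-.082
SP=np.array([[-85,-12],[85,-12],[85,45],[38,45],[38,31],[55,31],[55,12],[-85,12]])/1e3
RB=np.array([[-65,-8],[5,-8],[5,8],[-65,8]])/1e3
def W(p,q,z):
    c,s=np.cos(q[2]),np.sin(q[2]); return np.c_[p@np.array([[c,s],[-s,c]])+q[:2],np.full(len(p),z)]
def mask(c,P,box):
    u0,v0,u1,v1=box; m=np.zeros(((v1-v0)*S,(u1-u0)*S),np.uint8)
    q=(proj(c,P)-[u0-.0,v0-.0]+.5)*S-.5
    cv2.fillPoly(m,[np.round(q*16).astype(int)],1,shift=4); return m
def down(m): return cv2.resize(m.astype(np.float32),None,fx=1/S,fy=1/S,interpolation=cv2.INTER_AREA)
def nest(c,q,box): return down(mask(c,W(OP,q,.035),box)&mask(c,W(CH,q,.013),box))
def span(c,q,box):
    m=mask(c,W(SP,q,.012),box)|mask(c,W(SP,q,0),box)
    h=np.r_[W(RB,q,.044),W(RB,q,.012)]
    t=proj(c,h); k=cv2.convexHull(t.astype(np.float32))[:,0]
    r=np.zeros_like(m); cv2.fillPoly(r,[np.round(((k-box[:2]+.5)*S-.5)*16).astype(int)],1,shift=4)
    return down(m&(1-r))
def soft(c,box,lo,hi):
    u0,v0,u1,v1=box; g=c['img'][v0:v1,u0:u1,0].astype(float); return np.clip((g-lo)/(hi-lo),0,1)
def fit(f,c,box,t,q0,sel=None):
    sel=np.ones_like(t) if sel is None else sel
    L=lambda x:(((f(c,np.array(x)*[.01,.01,.1],box)-t)**2)*sel).sum()
    b=None
    for d in np.random.default_rng(0).normal(size=(6,3))*[.4,.4,.3]:
        r=minimize(L,np.array(q0)/[.01,.01,.1]+d,method='Nelder-Mead',options=dict(xatol=.005,fatol=.01))
        if b is None or r.fun<b.fun:b=r
    return b.x*[.01,.01,.1],b.fun,t.sum()
E
python3 - <<'E'
from fit import *
for n,bn,bs in (('top',(268,130,308,208),(374,164,442,192)),('side',None,(366,208,432,252))):
    c=camera(n)
    if bn:
        t=soft(c,bn,90,240)
        # keep region within opening neighbourhood: seat guess
        # white cutout = component not touching box border
        m=(t>.3).astype(np.uint8); k,lab,st,ce=cv2.connectedComponentsWithStats(m)
        for i in range(1,k):print(i,st[i],ce[i])
        j=max(range(1,k),key=lambda i:st[i][4] if st[i][0]>0 and st[i][1]>0 and st[i][0]+st[i][2]<bn[2]-bn[0] and st[i][1]+st[i][3]<bn[3]-bn[1] else 0)
        sel=cv2.dilate((lab==j).astype(np.uint8),np.ones((5,5)));print('area',st[j])
        print(n,'nest',fit(nest,c,bn,t*sel,[.60,.155,.13],sel*1.))
    t=soft(c,bs,70,220); print(n,'spanner',fit(span,c,bs,t,[.57,-.205,-1.55]))
    # plate/pale print
E
```

```text
1 [  0   0  40  78 919] [18.99891186 45.59412405]
2 [  5  11  27  54 653] [19.91730475 32.78713629]
area [  5  11  27  54 653]
top nest (array([0.60934367, 0.15798031, 0.1581705 ]), np.float64(12.240347265625), np.float64(636.8733333333333))
top spanner (array([ 0.56881869, -0.19635027, -1.59137066]), np.float64(14.227930164930555), np.float64(447.79333333333335))
side spanner (array([ 0.57239702, -0.19693444, -1.60479712]), np.float64(112.21144036458334), np.float64(599.3399999999999))
```

```bash
cat > go.py <<'E'
from h import *
from scipy.spatial.transform import Rotation as R
def go(pos,rpy):
    s=env.get_state(); A=R.from_euler('xyz',s['tcp_rot'],degrees=True); B=R.from_euler('xyz',rpy,degrees=True)
    print('turn',(A.inv()*B).as_rotvec(degrees=True).round(2),'shift cm',(A.inv().apply(np.array(pos)-s['tool_pos'])*100).round(2))
def st():
    s=env.get_state(); print({k:np.round(s[k],4).tolist() for k in('clock','tool_pos','tcp_rot','contact_force','wrist_torque','finger_gap','grasp_force')})
E
python3 -c "
from go import *
go([.5694,-.1664,.16],[180,0,88.8])"
```

```text
turn [ 1.00e-02 -0.00e+00  7.03e+01] shift cm [-59.13 -50.24   7.13]
```

Request:
move_arm:
  motion:
    - [[0,0,70.3],[-59.1,-50.2,2],1]
    - [[0,0,70.3],[-59.1,-50.2,2],1]
    - [[0,0,70.3],[-59.1,-50.2,2],1]
    - [[0,0,70.3],[-59.1,-50.2,2],1]
    - [[0,0,70.3],[-59.1,-50.2,2],1]
    - [[0,0,70.3],[-59.1,-50.2,2],1]
    - [[0,0,70.3],[-59.1,-50.2,2],1]
    - [[0,0,70.3],[-59.1,-50.2,2],1]
    - [[0,0,70.3],[-59.1,-50.2,2],1]
    - [[0,0,70.3],[-59.1,-50.2,2],1]
    - [[0,0,70.3],[-59.1,-50.2,2],1]
    - [[0,0,70.3],[-59.1,-50.2,2],1]

```text
clock: 2.2
tool_pos: [0.4856, -0.0136, 0.2162]
tcp_rot: [179.9, -0.0, 88.8]
contact_force: [0.9, 0.4, 0.1]
finger_gap: 0.0856
grasp_force: 0.0
```

```bash
python3 -c "
from go import *
st();go([.5694,-.1664,.1],[180,0,88.8])"
```

```text
{'clock': 2.2, 'tool_pos': [0.4856, -0.0136, 0.2162], 'tcp_rot': [179.9272, -0.0481, 88.8412], 'contact_force': [0.8671, 0.4135, 0.0727], 'wrist_torque': [0.0458, -0.0417, 0.003], 'finger_gap': 0.0856, 'grasp_force': 0.0}
turn [ 0.07 -0.05  0.04] shift cm [-15.12   8.68  11.62]
```

Request:
move_arm:
  motion:
    - [[0,0,0],[-15.1,8.7,8],1]
    - [[0,0,0],[-15.1,8.7,8],1]
    - [[0,0,0],[-15.1,8.7,8],1]
    - [[0,0,0],[-15.1,8.7,11.6],1]
    - [[0,0,0],[-15.1,8.7,11.6],1]
    - [[0,0,0],[-15.1,8.7,11.6],1]
    - [[0,0,0],[-15.1,8.7,11.6],1]
    - [[0,0,0],[-15.1,8.7,11.6],1]

```text
clock: 3.0
tool_pos: [0.5699, -0.1628, 0.1018]
tcp_rot: [179.8, -0.1, 89.0]
contact_force: [-0.1, -0.3, 0.2]
finger_gap: 0.085
grasp_force: 0.0
```

```bash
python3 -c "
from go import *
st();go([.5694,-.1664,.0235],[180,0,88.8])"
```

```text
{'clock': 3.0, 'tool_pos': [0.5699, -0.1628, 0.1018], 'tcp_rot': [179.8084, -0.0644, 88.9729], 'contact_force': [-0.1265, -0.338, 0.204], 'wrist_torque': [-0.0284, -0.0206, -0.0107], 'finger_gap': 0.085, 'grasp_force': 0.0}
turn [ 0.19 -0.06  0.17] shift cm [-0.37 -0.07  7.83]
```

Request:
move_arm:
  motion:
    - [[0,0,0],[0,0,4],1]
    - [[0,0,0],[0,0,6.5],1]
    - [[0,0,0],[0,0,7.6],1]
    - [[0,0,0],[0,0,7.6],1]
    - [[0,0,0],[0,0,7.6],1]

```text
clock: 3.5
tool_pos: [0.57, -0.1646, 0.0256]
tcp_rot: [179.8, 0.0, 88.9]
contact_force: [0.4, -0.7, 1.3]
finger_gap: 0.0852
grasp_force: 0.0
```

```bash
python3 -c "
from go import *
st();go([.5694,-.1664,.0235],[180,0,88.8])"
```

```text
{'clock': 3.5, 'tool_pos': [0.57, -0.1646, 0.0256], 'tcp_rot': [179.8219, 0.0298, 88.8624], 'contact_force': [0.3968, -0.7301, 1.3164], 'wrist_torque': [-0.0234, -0.0353, 0.0186], 'finger_gap': 0.0852, 'grasp_force': 0.0}
turn [0.18 0.03 0.06] shift cm [-0.18 -0.06  0.21]
```

Request:
move_arm:
  grip_force: 60
  motion:
    - [[0,0,0],[-0.1,0,0.1],0]
    - [[0,0,0],[-0.1,0,0.1],-0.3]
    - [[0,0,0],[-0.1,0,0.1],-0.6]
    - [[0,0,0],[-0.1,0,0.1],-1]
    - [[0,0,0],[-0.1,0,0.1],-1]
    - [[0,0,0],[-0.1,0,0.1],-1]
    - [[0,0,0],[-0.1,0,0.1],-1]
    - [[0,0,0],[-0.1,0,0.1],-1]

```text
clock: 4.3
tool_pos: [0.5693, -0.1659, 0.0233]
tcp_rot: [179.9, 0.0, 88.8]
contact_force: [1.4, -0.5, 3.1]
finger_gap: 0.015
grasp_force: 60.7
```

Run:
```python
from fit import *
from go import *
st()
```

```text
{'clock': 4.3, 'tool_pos': [0.5693, -0.1659, 0.0233], 'tcp_rot': [179.9148, 0.0149, 88.8071], 'contact_force': [1.4394, -0.5081, 3.0726], 'wrist_torque': [0.0614, -0.2255, 0.0184], 'finger_gap': 0.015, 'grasp_force': 60.7108}
```

```bash
cat > sp.py <<'E'
from go import *
SEAT=np.array([.6093,.1580,.013]); YAW=.158
D=R.from_matrix(np.diag([-1.,1,-1])); OFF=np.array([-.0305,0,.0233]) # spanner origin in tool
def tool(nx,dy,nz,tilt):   # nose point in seat frame (m), tilt rad
    Rs=R.from_euler('z',YAW)*R.from_euler('y',tilt)
    nose=SEAT+R.from_euler('z',YAW).apply([nx,dy,nz])
    org=nose-Rs.apply([.085,0,0]); Rt=Rs*D
    return org-Rt.apply(OFF), Rt.as_euler('xyz',degrees=True)
def sgo(*a): go(*tool(*a))
def where(): # spanner nose/tail in seat frame
    s=env.get_state(); Rt=R.from_euler('xyz',s['tcp_rot'],degrees=True); o=s['tool_pos']+Rt.apply(OFF); Rs=Rt*D
    f=lambda p:(R.from_euler('z',-YAW).apply(o+Rs.apply(p)-SEAT)*1e3).round(1)
    e=(R.from_euler('z',-YAW)*Rs).as_euler('xyz',degrees=True).round(2)
    F=R.from_euler('z',-YAW).apply(s['contact_force']).round(1)
    print('nose',f([.085,0,0]),'tail',f([-.085,0,0]),'rpy',e,'F(nest)',F,'T',s['wrist_torque'].round(2),'gap',round(s['finger_gap'],4),'t',s['clock'])
E
python3 -c "
from sp import *
where(); sgo(.072,0,.14,.15)"
```

```text
nose [-111.  -427.2  -13. ] tail [ -80.7 -259.9  -13. ] rpy [ 9.0000e-02 -1.0000e-02 -1.0025e+02] F(nest) [ 1.3 -0.7  3.1] T [ 0.06 -0.23  0.02] gap 0.015 t 4.3
turn [   7.57    6.37 -100.03] shift cm [ 31.77  -0.46 -17.01]
```

Request:
move_arm:
  motion:
    - [[0,0,0],[0,0,-3],-1]
    - [[0,0,0],[0,0,-8],-1]
    - [[0,0,0],[0,0,-13],-1]
    - [[0,0,0],[0,0,-17],-1]
    - [[0,0,0],[0,0,-17],-1]

```text
clock: 4.8
tool_pos: [0.5714, -0.1677, 0.1987]
tcp_rot: [179.4, 0.2, 88.8]
contact_force: [1.4, -1.0, -2.4]
finger_gap: 0.015
grasp_force: 60.2
```

```bash
python3 -c "
from sp import *
where(); sgo(.072,0,.13,0)"
```

```text
nose [-109.  -429.5  162.7] tail [ -78.7 -262.2  162.2] rpy [   0.6    -0.17 -100.27] F(nest) [ 1.2 -1.2 -2.4] T [ 0.05 -0.11 -0.02] gap 0.015 t 4.8
turn [   0.29    0.65 -100.26] shift cm [31.88 -1.22  3.13]
```

Request:
move_arm:
  motion:
    - [[0,0,-8.4],[3,-0.1,0],-1]
    - [[0,0,-16.8],[6,-0.2,0],-1]
    - [[0,0,-25.2],[9,-0.3,0],-1]
    - [[0,0,-33.6],[12,-0.4,0],-1]
    - [[0,0,-42],[15,-0.5,0],-1]
    - [[0,0,-50.4],[18,-0.6,0],-1]
    - [[0,0,-58.8],[21,-0.7,0],-1]
    - [[0,0,-67.2],[24,-0.8,0],-1]
    - [[0,0,-75.6],[27,-0.9,0],-1]
    - [[0,0,-84],[30,-1,0],-1]
    - [[0,0,-92.4],[31.5,-1,0],-1]
    - [[0,0,-100.2],[31.8,-1.1,0],-1]

```text
clock: 6.0
tool_pos: [0.5613, 0.1562, 0.1894]
tcp_rot: [179.9, -0.4, -170.3]
contact_force: [-0.0, -0.1, -3.1]
finger_gap: 0.0146
grasp_force: 60.1
```

```bash
python3 -c "
from sp import *
where(); sgo(.072,0,.045,.15)"
```

```text
nose [ 67.7   7.1 152.4] tail [-102.3    5.3  153.5] rpy [0.1  0.39 0.62] F(nest) [-0.  -0.1 -3.1] T [-0.05  0.08  0.05] gap 0.0146 t 6.0
turn [0.05 8.2  0.63] shift cm [-0.95 -0.61  9.11]
```

Request:
move_arm:
  motion:
    - [[0,4,0],[-0.9,-0.4,4],-1]
    - [[0,8.2,0],[-0.9,-0.4,8],-1]
    - [[0,8.2,0],[-0.9,-0.4,9],-1]
    - [[0,8.2,0],[-0.9,-0.4,9],-1]
    - [[0,8.2,0],[-0.9,-0.4,9],-1]

```text
clock: 6.5
tool_pos: [0.5736, 0.1499, 0.1038]
tcp_rot: [180.0, -8.1, -171.0]
contact_force: [0.3, 0.8, -3.1]
finger_gap: 0.0145
grasp_force: 60.1
```

Run:
```python
from sp import *
where(); 
c=shot('top','top1');d=shot('side','side1')
where();sgo(.072,0,.045,.15)
z=np.zeros((600,800,3),np.uint8)
z[:,:400]=cv2.resize(c['img'][120:225,250:320,::-1],(400,600),interpolation=cv2.INTER_CUBIC)
z[:400,400:]=cv2.resize(d['img'][130:210,270:350,::-1],(400,400),interpolation=cv2.INTER_CUBIC)
cv2.imwrite('pics/z2.png',z)
```

```text
nose [74.5 -2.4 51.4] tail [-93.8  -2.3  75.4] rpy [ 0.02  8.13 -0.04] F(nest) [ 0.4  0.7 -3.1] T [-0.02 -0.14 -0.07] gap 0.0145 t 6.5
nose [76.  -2.2 53.9] tail [-92.4  -2.1  77.2] rpy [ 0.05  7.88 -0.03] F(nest) [ 0.5  0.3 -2.3] T [ 0.   -0.16 -0.03] gap 0.0145 t 6.6
turn [ 0.06  0.71 -0.03] shift cm [0.25 0.22 0.8 ]
```

View pics/z2.png

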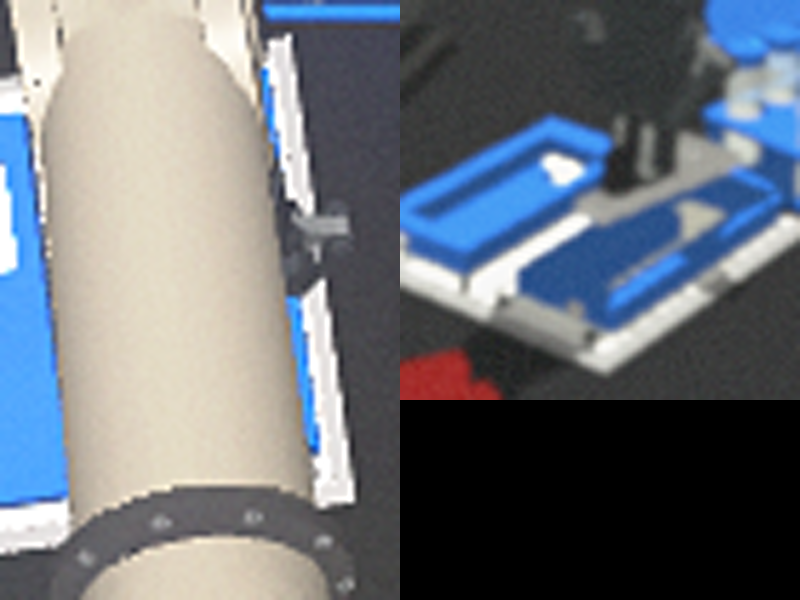

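The top view is blocked by the arm. The side view shows the spanner tilted over the right nest at crop position (650,190). I'll lower it and go by feel.

```bash
python3 -c "
from sp import *
where(); sgo(.071,0,.028,.15)"
```

```text
nose [76.  -2.2 53.9] tail [-92.4  -2.1  77.2] rpy [ 0.05  7.88 -0.03] F(nest) [ 0.5  0.3 -2.3] T [ 0.   -0.16 -0.03] gap 0.0145 t 6.6
turn [ 0.06  0.71 -0.03] shift cm [0.11 0.22 2.49]
```

Request:
move_arm:
  motion:
    - [[0,0.5,0],[0.3,0.2,0.8],-1]
    - [[0,0.7,0],[0.3,0.2,1.6],-1]
    - [[0,0.7,0],[0.3,0.2,2.2],-1]
    - [[0,0.7,0],[0.3,0.2,2.2],-1]
    - [[0,0.7,0],[0.3,0.2,2.2],-1]

```text
clock: 7.1
tool_pos: [0.5672, 0.1507, 0.0812]
tcp_rot: [-180.0, -8.9, -171.0]
contact_force: [-0.5, 0.7, -2.4]
finger_gap: 0.0147
grasp_force: 60.1
```

```bash
python3 -c "
from sp import *
where(); sgo(.071,0,.012,.15)"
```

```text
nose [67.7 -0.7 27.2] tail [-100.2   -0.5   53.6] rpy [-0.01  8.93 -0.06] F(nest) [-0.4  0.8 -2.4] T [ 0.05 -0.16  0.  ] gap 0.0147 t 7.1
turn [-0.   -0.34 -0.06] shift cm [-0.55  0.06  1.52]
```

Request:
move_arm:
  motion:
    - [[0,-0.3,0],[-0.4,0.1,0],-1]
    - [[0,-0.3,0],[-0.4,0.1,0.3],-1]
    - [[0,-0.3,0],[-0.4,0.1,0.6],-1]
    - [[0,-0.3,0],[-0.4,0.1,0.9],-1]
    - [[0,-0.3,0],[-0.4,0.1,0.9],-1]

```text
clock: 7.6
tool_pos: [0.5704, 0.1524, 0.0725]
tcp_rot: [180.0, -8.5, -171.0]
contact_force: [-0.0, -0.3, 1.8]
finger_gap: 0.0148
grasp_force: 60.7
```

```bash
python3 -c "
from sp import *
where(); sgo(.071,0,.005,.15)"
```

```text
nose [71.5  0.5 19.3] tail [-96.6   0.6  44.5] rpy [ 0.02  8.5  -0.06] F(nest) [-0.1 -0.3  1.8] T [ 0.17 -0.39  0.01] gap 0.0148 t 7.6
turn [ 0.02  0.09 -0.06] shift cm [-0.16 -0.06  1.41]
```

Request:
move_arm:
  motion:
    - [[0,0,0],[0,0,0.2],-1]
    - [[0,0,0],[0,0,0.3],-1]
    - [[0,0,0],[0,0,0.3],-1]
    - [[0,0,0],[0,0,0.3],-1]

```text
clock: 8.0
tool_pos: [0.5699, 0.1525, 0.0698]
tcp_rot: [180.0, -8.5, -171.0]
contact_force: [-0.6, -1.5, 3.8]
finger_gap: 0.0145
grasp_force: 61.2
```

```bash
python3 -c "
from sp import *
where(); where()"
```

```text
nose [71.   0.7 16.7] tail [-97.1   0.8  41.8] rpy [ 0.03  8.5  -0.04] F(nest) [-0.8 -1.4  3.8] T [ 0.35 -0.46  0.03] gap 0.0145 t 8.0
nose [71.   0.7 16.7] tail [-97.1   0.8  41.8] rpy [ 0.03  8.5  -0.04] F(nest) [-0.8 -1.4  3.8] T [ 0.35 -0.46  0.03] gap 0.0145 t 8.0
```

Request:
move_arm:
  motion:
    - [[0,0,0],[0,0,-0.6],-1]
    - [[0,0,0],[0,-0.25,-0.6],-1]
    - [[0,0,0],[0,-0.25,-0.3],-1]
    - [[0,0,0],[0,-0.25,0],-1]
    - [[0,0,0],[0,-0.25,0],-1]

```text
clock: 8.5
tool_pos: [0.5682, 0.1493, 0.0673]
tcp_rot: [-180.0, -8.8, -171.0]
contact_force: [0.0, -0.8, -2.8]
finger_gap: 0.0145
grasp_force: 60.1
```

```bash
python3 -c "
from sp import *
where()"
```

```text
nose [68.6 -2.3 13.6] tail [-99.4  -2.1  39.7] rpy [-0.03  8.82 -0.06] F(nest) [-0.1 -0.8 -2.8] T [-0.03 -0.11 -0.  ] gap 0.0145 t 8.5
```

Request:
move_arm:
  motion:
    - [[0,-0.2,0],[-0.2,0,0.3],-1]
    - [[0,-0.2,0],[-0.2,0,0.6],-1]
    - [[0,-0.2,0],[-0.2,0,0.9],-1]
    - [[0,-0.2,0],[-0.2,0,0.9],-1]
    - [[0,-0.2,0],[-0.2,0,0.9],-1]

```text
clock: 9.0
tool_pos: [0.5702, 0.1498, 0.0597]
tcp_rot: [-180.0, -8.4, -171.0]
contact_force: [-0.1, -0.1, -3.1]
finger_gap: 0.0147
grasp_force: 60.1
```

```bash
python3 -c "
from sp import *
where()"
```

```text
nose [71.  -2.   6.8] tail [-97.2  -1.9  31.7] rpy [-0.    8.41 -0.05] F(nest) [-0.1 -0.1 -3.1] T [-0.05 -0.17 -0.06] gap 0.0147 t 9.0
```

Free so far. Next down to the floor, gently.

Request:
move_arm:
  motion:
    - [[0,0,0],[-0.1,0,0.3],-1]
    - [[0,0,0],[-0.1,0,0.5],-1]
    - [[0,0,0],[-0.1,0,0.6],-1]
    - [[0,0,0],[-0.1,0,0.6],-1]

```text
clock: 9.4
tool_pos: [0.5702, 0.1498, 0.0535]
tcp_rot: [-180.0, -8.4, -171.0]
contact_force: [1.4, 0.1, -3.1]
finger_gap: 0.0146
grasp_force: 60.1
```

```bash
python3 -c "
from sp import *
where()"
```

```text
nose [70.9 -2.   0.5] tail [-97.2  -1.9  25.4] rpy [-0.    8.43 -0.05] F(nest) [ 1.4 -0.1 -3.1] T [-0.02 -0.18  0.04] gap 0.0146 t 9.4
```

Request:
move_arm:
  motion:
    - [[0,0,0],[-0.4,0,-0.06],-1]
    - [[0,0,0],[-0.8,0,-0.12],-1]
    - [[0,0,0],[-1.1,0,-0.16],-1]
    - [[0,0,0],[-1.1,0,-0.16],-1]

```text
clock: 9.8
tool_pos: [0.5822, 0.1516, 0.0537]
tcp_rot: [-180.0, -8.3, -171.0]
contact_force: [0.6, -0.0, -2.6]
finger_gap: 0.0147
grasp_force: 60.1
```

```bash
python3 -c "
from sp import *
where()"
```

```text
nose [83.2 -2.2  0.9] tail [-85.   -2.   25.6] rpy [-0.01  8.35 -0.06] F(nest) [ 0.6 -0.1 -2.6] T [-0.02 -0.16 -0.06] gap 0.0147 t 9.8
```

Request:
move_arm:
  motion:
    - [[0,0,0],[-0.15,0,-0.02],-1]
    - [[0,0,0],[-0.3,0,-0.04],-1]
    - [[0,0,0],[-0.4,0,-0.06],-1]
    - [[0,0,0],[-0.4,0,-0.06],-1]

```text
clock: 10.2
tool_pos: [0.5856, 0.1522, 0.0537]
tcp_rot: [180.0, -8.4, -171.0]
contact_force: [-0.3, -0.4, -3.8]
finger_gap: 0.015
grasp_force: 60.1
```

```bash
python3 -c "
from sp import *
where()"
```

```text
nose [86.5 -2.1  0.8] tail [-81.7  -1.9  25.6] rpy [ 0.    8.39 -0.05] F(nest) [-0.4 -0.3 -3.8] T [-0.02 -0.15  0.01] gap 0.015 t 10.2
```

Request:
move_arm:
  motion:
    - [[0,0,0],[-0.15,0,-0.02],-1]
    - [[0,0,0],[-0.3,0,-0.04],-1]
    - [[0,0,0],[-0.3,0,-0.04],-1]

```text
clock: 10.5
tool_pos: [0.5868, 0.1524, 0.0533]
tcp_rot: [-180.0, -8.6, -171.0]
contact_force: [-4.2, -1.7, -1.4]
finger_gap: 0.0148
grasp_force: 60.2
```

```bash
python3 -c "
from sp import *
where()"
```

```text
nose [87.6 -2.1 -0.1] tail [-80.5  -2.   25.4] rpy [-0.01  8.63 -0.04] F(nest) [-4.4 -1.1 -1.4] T [-0.18  0.7   0.13] gap 0.0148 t 10.5
```

```bash
python3 -c "
from sp import *
for t in (.12,.09,.06,.03,0): sgo(.087,-.0021,.0005,t)"
```

```text
turn [-0.   -1.75 -0.04] shift cm [ 0.13 -0.01  0.31]
turn [-0.   -3.47 -0.04] shift cm [ 0.19 -0.01  0.66]
turn [-0.   -5.19 -0.04] shift cm [ 0.23 -0.01  1.01]
turn [-0.   -6.91 -0.04] shift cm [ 0.26 -0.01  1.36]
turn [-0.   -8.63 -0.04] shift cm [ 0.28 -0.01  1.71]
```

Request:
move_arm:
  motion:
    - [[0,-0.9,0],[0.1,0,0.15],-1]
    - [[0,-1.75,0],[0.13,0,0.31],-1]
    - [[0,-2.6,0],[0.16,0,0.48],-1]
    - [[0,-3.5,0],[0.19,0,0.66],-1]
    - [[0,-3.5,0],[0.19,0,0.66],-1]

```text
clock: 11.0
tool_pos: [0.5852, 0.1521, 0.0478]
tcp_rot: [180.0, -4.9, -171.0]
contact_force: [-2.9, -0.8, -1.8]
finger_gap: 0.0149
grasp_force: 60.3
```

```bash
python3 -c "
from sp import *
where()
for t in (.06,.03,0): sgo(.087,-.0021,.0005,t)"
```

```text
nose [88.3 -2.1  1.8] tail [-81.   -2.   16.2] rpy [ 0.    4.86 -0.05] F(nest) [-3.  -0.3 -1.8] T [-0.24  0.96  0.07] gap 0.0149 t 11.0
turn [ 0.01 -1.43 -0.05] shift cm [ 0.18 -0.01  0.43]
turn [ 0.   -3.15 -0.05] shift cm [ 0.23 -0.01  0.78]
turn [ 0.   -4.86 -0.05] shift cm [ 0.28 -0.01  1.13]
```

Request:
move_arm:
  motion:
    - [[0,-0.8,0],[0.1,0,0.25],-1]
    - [[0,-1.6,0],[0.15,0,0.45],-1]
    - [[0,-2.4,0],[0.18,0,0.62],-1]
    - [[0,-3.1,0],[0.2,0,0.8],-1]
    - [[0,-3.1,0],[0.2,0,0.8],-1]

```text
clock: 11.5
tool_pos: [0.5842, 0.1519, 0.04]
tcp_rot: [-180.0, -1.6, -171.0]
contact_force: [-0.1, -0.9, -0.5]
finger_gap: 0.0146
grasp_force: 60.3
```

Run:
```python
from sp import *
where()
for t in (.03,0): sgo(.087,-.0021,.0,t)
d=shot('side','side2')
cv2.imwrite('pics/z3.png',cv2.resize(d['img'][130:210,270:370,::-1],(750,600),interpolation=cv2.INTER_CUBIC))
```

```text
nose [89.1 -2.2  0.5] tail [-80.8  -2.    5.2] rpy [-0.    1.58 -0.06] F(nest) [-0.2 -0.9 -0.5] T [-0.19 -0.01  0.02] gap 0.0146 t 11.5
turn [-0.    0.14 -0.06] shift cm [ 0.2  -0.    0.03]
turn [-0.   -1.58 -0.06] shift cm [ 0.27 -0.    0.38]
```

View pics/z3.png

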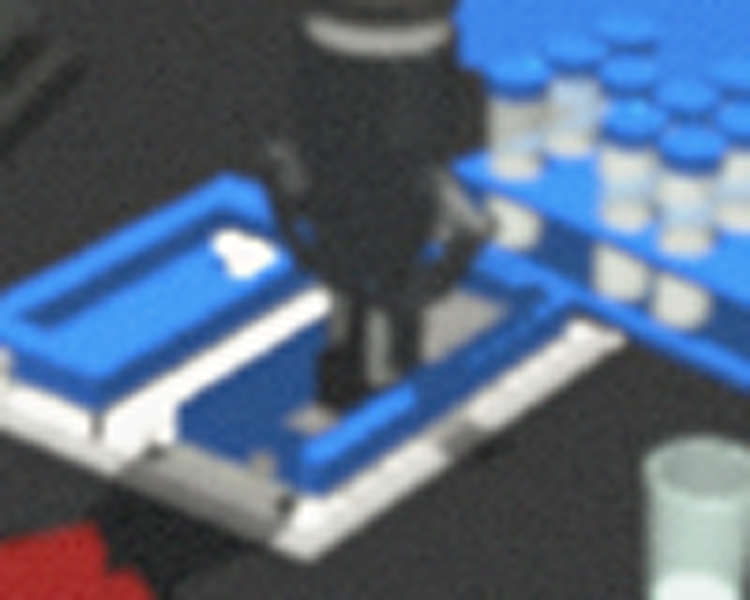

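The spanner is in the channel, with its tail near (315,415). I'll continue to level.

Request:
move_arm:
  motion:
    - [[0,-0.8,0],[0.05,0,0.15],-1]
    - [[0,-1.5,0],[0.1,0,0.28],-1]
    - [[0,-1.5,0],[0.1,0,0.3],-1]
    - [[0,-1.5,0],[0.1,0,0.3],-1]

```text
clock: 11.95
tool_pos: [0.5818, 0.152, 0.0365]
tcp_rot: [180.0, -0.3, -171.0]
contact_force: [-0.5, 0.1, -2.7]
finger_gap: 0.0147
grasp_force: 60.3
```

Run:
```python
from sp import *
where();st()
```

```text
nose [87.3 -1.6 -0.3] tail [-82.7  -1.6   0.5] rpy [ 0.02  0.29 -0.03] F(nest) [-0.5  0.1 -2.7] T [-0.02 -0.03  0.02] gap 0.0147 t 11.95
{'clock': 11.95, 'tool_pos': [0.5818, 0.152, 0.0365], 'tcp_rot': [179.9816, -0.2872, -170.9764], 'contact_force': [-0.4823, 0.054, -2.6942], 'wrist_torque': [-0.0194, -0.0308, 0.0234], 'finger_gap': 0.0147, 'grasp_force': 60.2588}
```

Request:
move_arm:
  motion:
    - [[0,0,0],[0,0,0],0]
    - [[0,0,0],[0,0,0],0.3]
    - [[0,0,0],[0,0,0],0.3]
    - [[0,0,0],[0,0,-3],0.3]
    - [[0,0,0],[0,0,-6],0.3]
    - [[0,0,0],[2.7,0,-6],-1]
    - [[0,0,0],[2.7,0,-6],-1]
    - [[0,0,0],[2.7,0,-6],-1]
    - [[0,0,0],[2.7,0,-6],-1]
    - [[0,0,0],[2.7,0,-6],-1]

```text
clock: 12.95
tool_pos: [0.5561, 0.1475, 0.0965]
tcp_rot: [-180.0, -0.3, -171.0]
contact_force: [-0.0, 0.8, -0.4]
finger_gap: 0.0002
grasp_force: 0.0
```

Run:
```python
from sp import *
st()
d=shot('side','side3')
cv2.imwrite('pics/z4.png',cv2.resize(d['img'][130:210,270:370,::-1],(750,600),interpolation=cv2.INTER_CUBIC))
```

```text
{'clock': 12.95, 'tool_pos': [0.5561, 0.1475, 0.0965], 'tcp_rot': [-179.9889, -0.2906, -171.0028], 'contact_force': [-0.006, 0.7609, -0.3673], 'wrist_torque': [0.0394, 0.0403, 0.0023], 'finger_gap': 0.0002, 'grasp_force': 0.0}
```

View pics/z4.png

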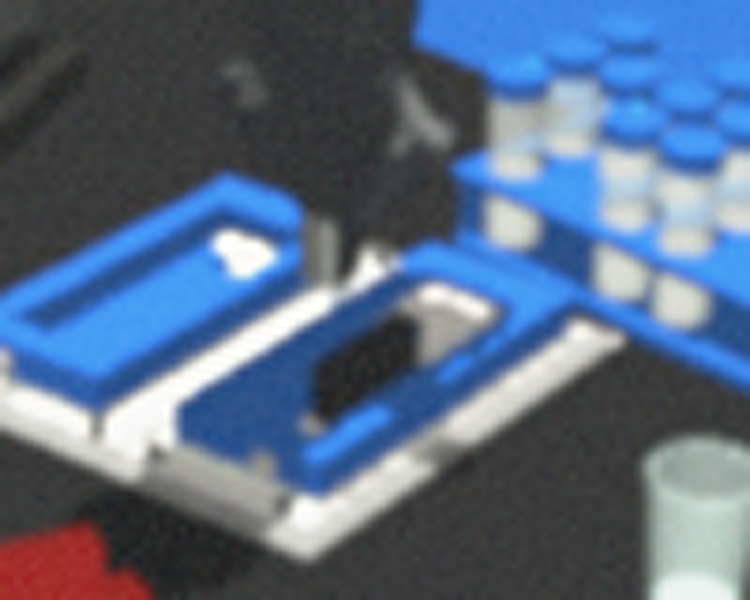

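The spanner lies in the nest with its rib upright at (365,370). I'll press the rear of the rib to make sure the catch is past.

Request:
move_arm:
  motion:
    - [[0,0,0],[0,0,2],-1]
    - [[0,0,0],[0,0,3.3],-1]
    - [[0,0,0],[0,0,3.8],-1]
    - [[0,0,0],[0,0,3.9],-1]
    - [[0,0,0],[0,0,4],-1]
    - [[0,0,0],[0,0,4],-1]

```text
clock: 13.6
tool_pos: [0.556, 0.1476, 0.0572]
tcp_rot: [180.0, -0.2, -171.0]
contact_force: [-0.4, -0.9, 0.0]
finger_gap: 0.0003
grasp_force: 0.0
```

```bash
python3 -c "
from sp import *
st()"
```

```text
{'clock': 13.6, 'tool_pos': [0.556, 0.1476, 0.0572], 'tcp_rot': [179.9919, -0.2159, -171.0016], 'contact_force': [-0.4236, -0.9167, 0.0298], 'wrist_torque': [-0.0222, 0.0188, -0.0591], 'finger_gap': 0.0003, 'grasp_force': 0.0}
```

Request:
move_arm:
  motion:
    - [[0,0,0],[0,0,0.15],-1]
    - [[0,0,0],[0,0,0.3],-1]
    - [[0,0,0],[0,0,0.4],-1]
    - [[0,0,0],[0,0,0.4],-1]

```text
clock: 14.0
tool_pos: [0.5554, 0.147, 0.0556]
tcp_rot: [180.0, -0.3, -171.0]
contact_force: [-5.5, -2.2, 14.6]
finger_gap: 0.0
grasp_force: 7.1
```

```bash
python3 -c "
from sp import *
st()"
```

```text
{'clock': 14.0, 'tool_pos': [0.5554, 0.147, 0.0556], 'tcp_rot': [179.9888, -0.2746, -171.0144], 'contact_force': [-5.5212, -2.155, 14.5772], 'wrist_torque': [-0.4343, 1.2389, 0.0217], 'finger_gap': 0.0, 'grasp_force': 7.1184}
```

It stops firmly at home height under 14.6 N. I'll raise the arm, clear the view and check from the top.

Request:
move_arm:
  motion:
    - [[0,0,0],[0,0,-4],-1]
    - [[0,0,0],[0,0,-9],-1]
    - [[0,0,0],[0,0,-14],-1]
    - [[0,0,0],[3,5,-16],-1]
    - [[0,0,0],[6,10,-16],-1]
    - [[0,0,0],[9,15,-16],-1]
    - [[0,0,0],[12,20,-16],-1]
    - [[0,0,0],[14,25,-16],-1]
    - [[0,0,0],[14,30,-16],-1]
    - [[0,0,0],[14,30,-16],-1]

```text
clock: 15.0
tool_pos: [0.3682, 0.4256, 0.2141]
tcp_rot: [179.8, -0.3, -170.8]
contact_force: [0.6, -0.1, 0.0]
finger_gap: 0.0002
grasp_force: 0.0
```

Run:
```python
from fit import *
from go import *
st()
c=shot('top','top2');d=shot('side','side4')
z=np.zeros((600,800,3),np.uint8)
z[:,:400]=cv2.resize(c['img'][125:215,255:315,::-1],(400,600),interpolation=cv2.INTER_CUBIC)
z[:400,400:]=cv2.resize(d['img'][145:210,285:350,::-1],(400,400),interpolation=cv2.INTER_CUBIC)
cv2.imwrite('pics/z5.png',z)
```

```text
{'clock': 15.0, 'tool_pos': [0.3682, 0.4256, 0.2141], 'tcp_rot': [179.8323, -0.2847, -170.7728], 'contact_force': [0.6412, -0.1163, 0.0201], 'wrist_torque': [-0.0296, -0.0689, 0.0186], 'finger_gap': 0.0002, 'grasp_force': 0.0}
```

View pics/z5.png

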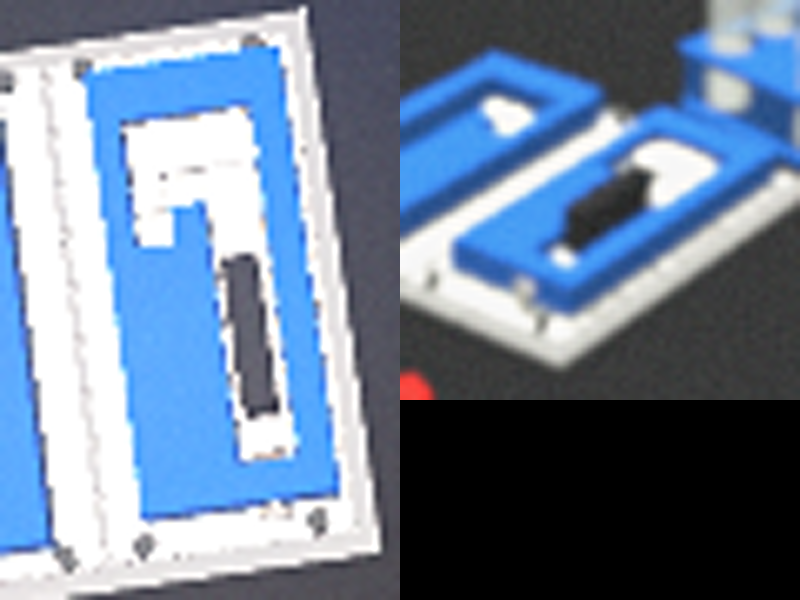

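The top view shows the spanner filling the matching cutout, rib up at (250,335) and tail at (268,445). The press stopped at floor height, so the tail is past the catch.

```bash
python3 -c "
from h import *
print(ticket.job_done())"
```

```text
the job is handed in; nothing more can be done
None
```

The spanner is in the matching (right-hand) nest, rib up with its nose under the lip, and the job is handed in at about 15 s. I inferred that it lies flat and the catch has shut from the 14.6 N press stopping at floor height; the catch itself was too small to make out in the pictures.

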